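Pack the spice caddy and snap its covers shut

ROBOT

A 6-joint arm with a two-finger parallel gripper is mounted at the origin on the work surface. World frame = base frame: x ahead of the robot, y to its left, z up, the work surface at z = 0. Lengths are in m, angles in degrees, forces in N, time in s.
With the tool pointing down it reaches from about 0.325 to 0.775 m from the base axis. Payload 9.3 kg.
Tool frame: the origin (TCP) lies midway between the tips of the shut fingers; the grasp point (between the pads) lies 19 mm behind it; z points along the fingers, y is the line along which they close (so a half turn about z gives the same grasp; the last joint's range is limited). The gripper opens to 85 mm and grips with 20 to 120 N. Pads are 22 mm wide; open, the fingers measure 114 mm over their backs; the gripper's body (76 mm by 85 mm) begins 54 mm behind the grasp point. The pads swing forward as they close: fully open they stand 13 mm farther back than shut.
Start: joints at [-77.269, 14.817, 1.232, 76.415, 0, 81.257], TCP at [0.201, -0.512, 0.231] pointing down, gripper open.
Joint ranges: [-174.27, 174.27], [-52.1, 104.24], [-59.71, 78.15], [-110.17, 111.67], [-87.03, 83.33], [-180, 180]. Speed limits (degrees/s): [127.2, 127.2, 159.86, 180, 180, 180].

INTERFACE

Orientations are given as a 3x3 rotation matrix whose columns are the frame's x, y, z axes.
In Python, from cell import manip, snapshot, camera_info gives the robot as it stands. The module is installed in compiled form; this text tells all that it offers.
- The arm moves only by the tool carry_out, never from a script. Its argument "steps" is a list of rows, each a list of 2 entries, a list of its own where there are three numbers: the shift along the tool's x, y, z scaled (see below), then the turn, a rotation vector about the tool's x, y, z scaled (see below). A call has 1 to 8 rows; each row is the pose to reach, as a shift and turn from the pose commanded when the call began, along the tool's axes at that moment; what a row does not reach only later rows make up. The controller multiplies each number of a shift by 250 mm and each number of a turn by 0.5 rad. A row lasts 1/10 s, in which the tool goes at most 50 mm and 8.59 degrees, less where a joint would pass 70% of its speed; a pose out of reach is approached as far as the arm can. A call with a number of a shift or a turn outside -1 to 1 is refused whole. A call with a gripper value outside its range is refused whole. "gripper" is the closure, from -1 (fully open) to 1 (shut), set as the call begins (left out, the last holds). The fingers move at their own pace and stop on an object; "grip_force" is the grip in N (left out, the last holds). Time passes only in rows, so rows that repeat a pose let the fingers close. It gives the time, the measured TCP pose, the force, the opening and the grip force at its end, in the units of the state.
- manip.read_state(): the state, without advancing time (a new reading comes with each control period).
- snapshot(name): name is "scene" or "top" or "wrist"; returns the picture (420x560x3 uint8, red, green, blue); there is no depth.
- camera_info(name): a dict with "intrinsics" (3x3 intrinsics, pixels), "k1" (the pictures are not rectified: a ray, as slopes to the right and down, at radius r is drawn at 1 + k1 r^2 times it, then the intrinsics apply), "eye" and "attitude" of the camera in the world. Camera axes: x right, y up, looking along -z (the intrinsics and any distortion apply to the point x, -y, -z); pixel columns grow to the right and rows downward; lengths in m; the calibration is good to about 2 mm. A picture is of the moment at which its call begins: read the wrist's pose just before it. camera_info takes no time and is no camera call; for the wrist camera it gives the pose at the moment of the call.
- manip.close_job(): hands the job in; it is judged then, once.
The state is a dict: "t": time; "joints": joint angles; "qd": joint speeds; "joint_torque": joint torques, N m; "position": TCP position; "ee_rot": TCP orientation; "force": force on the tool from outside, world axes, zero at the start; "wrist_torque": the same for the moment, N m; "opening": finger opening in m; "finger_force": force on a finger pad.
Only numpy, scipy, OpenCV 4.12 (cv2) and the standard library are available. Lean on these libraries where they do the work, as an engineer would, in place of code of your own. Each camera call takes 0.05 s, during which the arm holds its last target. There are 200 camera calls.

TASK

The citrus reamer was left lying across the open spice caddy: first clear it away by laying it in the top baking tin. Then put every spice jar standing on the shelf into the caddy, one to a compartment, and press all four hinged covers down, over empty compartments too, until their catches hold them shut. Leave the pie dish and the salad spinner where they are.

Things in the scene. Friction and masses are not known exactly. Their poses are not given: they have to be found in the camera images.
- caddy: White plastic caddy, fixed: open box 78 (x) x 340 (y) x 62 mm high, walls and floor 4 mm; four compartments in a row along y, each 70 x 80 mm inside, centres at y = -126, -42, 42, 126 mm. Origin: centre of the underside. Front (-x): a grey sprung catch before each compartment, 47 to 56 mm ahead of the centre, up to 10 mm above the rim. Hinges at +x.
- lid_1 (a joint): Angle (rad) of cover 1 (1 to 4 from caddy -y to +y). 0 shut, 1.57 upright, up to 1.92. Hinge axis along caddy y at x = +39, z = 62 mm. Flat plate 78 mm wide, 4 mm thick, 88 mm long. A spring opens it (1.3 N at the lip); in the last 0.11 rad the lip must be pressed past the catch (6 N in all), which then holds it; let go earlier it springs open.
- lid_1_lip (a point): Middle of the free front edge of cover 1, on its outer face, 85 mm from the hinge axis.
- lid_2 (a joint): Angle (rad) of cover 2 (1 to 4 from caddy -y to +y). 0 shut, 1.57 upright, up to 1.92. Hinge axis along caddy y at x = +39, z = 62 mm. Flat plate 78 mm wide, 4 mm thick, 88 mm long. A spring opens it (1.3 N at the lip); in the last 0.11 rad the lip must be pressed past the catch (6 N in all), which then holds it; let go earlier it springs open.
- lid_2_lip (a point): Middle of the free front edge of cover 2, on its outer face, 85 mm from the hinge axis.
- lid_3 (a joint): Angle (rad) of cover 3 (1 to 4 from caddy -y to +y). 0 shut, 1.57 upright, up to 1.92. Hinge axis along caddy y at x = +39, z = 62 mm. Flat plate 78 mm wide, 4 mm thick, 88 mm long. A spring opens it (1.3 N at the lip); in the last 0.11 rad the lip must be pressed past the catch (6 N in all), which then holds it; let go earlier it springs open.
- lid_3_lip (a point): Middle of the free front edge of cover 3, on its outer face, 85 mm from the hinge axis.
- lid_4 (a joint): Angle (rad) of cover 4 (1 to 4 from caddy -y to +y). 0 shut, 1.57 upright, up to 1.92. Hinge axis along caddy y at x = +39, z = 62 mm. Flat plate 78 mm wide, 4 mm thick, 88 mm long. A spring opens it (1.3 N at the lip); in the last 0.11 rad the lip must be pressed past the catch (6 N in all), which then holds it; let go earlier it springs open.
- lid_4_lip (a point): Middle of the free front edge of cover 4, on its outer face, 85 mm from the hinge axis.
- jar0: Square glass spice jar with brown spice, 42 x 42 mm, glass 38 mm high, round steel cap (35 mm across) above, 50 mm high in all, 0.1 kg. Origin: centre of the underside; z up through the cap; x and y square to its sides. Two to four jars are there; an absent one reads None.
- jar0_mid (a point): Middle of jar0, 25 mm above its underside.
- jar1: Square glass spice jar with brown spice, 42 x 42 mm, glass 38 mm high, round steel cap (35 mm across) above, 50 mm high in all, 0.1 kg. Origin: centre of the underside; z up through the cap; x and y square to its sides. Two to four jars are there; an absent one reads None.
- jar1_mid (a point): Middle of jar1, 25 mm above its underside.
- jar2: Square glass spice jar with brown spice, 42 x 42 mm, glass 38 mm high, round steel cap (35 mm across) above, 50 mm high in all, 0.1 kg. Origin: centre of the underside; z up through the cap; x and y square to its sides. Two to four jars are there; an absent one reads None.
- jar2_mid (a point): Middle of jar2, 25 mm above its underside.
- jar3: Square glass spice jar with brown spice, 42 x 42 mm, glass 38 mm high, round steel cap (35 mm across) above, 50 mm high in all, 0.1 kg. Origin: centre of the underside; z up through the cap; x and y square to its sides. Two to four jars are there; an absent one reads None.
- jar3_mid (a point): Middle of jar3, 25 mm above its underside.
- reamer: Wooden citrus reamer lying on its side, 144 mm long, 30 mm wide and thick, 0.09 kg: squared handle to -x, ribbed pointed head to +x. Origin: underside, near mid-length and close to the centre of mass. At first it lies on the caddy's rim, about along caddy y.
- reamer_mid (a point): Middle of the reamer, 15 mm above its origin.
- tins: Stack of three nested rectangular aluminium baking tins that does not move, 226 (x) x 166 (y) mm over the lips, 56 mm high. Origin: centre of the underside. The top tin is open, 202 x 142 mm inside, its inner floor 24 mm above the shelf.
- pie_dish: Round glass pie dish, 230 mm across, 40 mm high, standing behind the caddy; to be left alone. Origin: centre of the underside.
- salad_spinner: Closed plastic salad spinner, 226 mm across, 186 mm high with its crank; to be left alone. Origin: centre of the underside.

How it is judged (in metres and radians):
On the way, in this order (a step that is already met when the one before it is completed fails the run):
1. the reamer lies in the top baking tin, let go (x of reamer_mid in the frame of tins between -0.095 and 0.095 m and y of reamer_mid in the frame of tins between -0.065 and 0.065 m and z of reamer_mid in the frame of tins below 0.062 m and contact force between reamer and the fingers below 0.2 N and linear speed of reamer below 0.03 m/s), for 0.2 s.
2. every jar is in the caddy (x of jar0_mid in the frame of caddy between -0.035 and 0.035 m and y of jar0_mid in the frame of caddy between -0.166 and 0.166 m and z of each of jar0_mid, jar1_mid, jar2_mid, jar3_mid in the frame of caddy below 0.048 m and x of jar1_mid in the frame of caddy between -0.035 and 0.035 m and y of jar1_mid in the frame of caddy between -0.166 and 0.166 m and x of jar2_mid in the frame of caddy between -0.035 and 0.035 m and y of jar2_mid in the frame of caddy between -0.166 and 0.166 m and x of jar3_mid in the frame of caddy between -0.035 and 0.035 m and y of jar3_mid in the frame of caddy between -0.166 and 0.166 m), for 0.2 s.
3. all four covers are held shut (value of joint each of lid_1, lid_2, lid_3, lid_4 below 0.04 rad), for 0.3 s.
At the end, for the whole second after the job is handed in: The reamer rests in the top tin (its middle within 95 x 65 mm of the tin's centre, under 62 mm high), every jar present is down inside a caddy compartment, all four covers are held shut to under 0.04 rad; everything is let go and at rest (all of step 1 and all of step 2 and all of step 3 and linear speed of each of jar0, jar1, jar2, jar3 below 0.03 m/s); the robot touches nothing.
It fails at once if the pie dish is moved by more than 30 mm (distance of pie_dish from where it was at the start of the episode above 0.03 m).
It fails at once if the salad spinner is moved by more than 30 mm (distance of salad_spinner from where it was at the start of the episode above 0.03 m).
Of jar0, jar1, jar2, jar3 only 2 to 4 are there at a start; the rules pass over those that are not, and their reading is None.
At some moment in a run one of jar0, jar1, jar2, jar3 may be knocked a few centimetres aside while the robot is not near it.
Once in a run the grip may slacken for a moment while it holds something.
It also fails if it takes over 210 s, if anything falls off the work surface, if the arm or the gripper's body presses on something with over 40 N, if the wrist force passes 120 N, or if a joint passes its speed limit or range.

## Working session

There is one attempt and no reset: what is moved stays moved. The work goes in short steps, Python scripts to look and compute and a tool call to move; the robot and the scene stay as the last step left them, time stands still between calls to the robot, and variables do not carry over. Pictures are saved under pics/ and viewed, at most 14 in all, crops included, and the job is handed in when it is done.

Besides the shell and the picture viewer there is one more tool, called after ">>>" as name(argument=value, ...), one argument or row to a line, values as JSON. carry_out: Moves the arm, as the interface text tells. Its arguments: {"type":"object","properties":{"steps":{"type":"array"},"gripper":{"type":"number"},"grip_force":{"type":"number"}},"required":["steps"]}

```bash
mkdir -p pics; python3 - <<'E'
from cell import manip, snapshot, camera_info
import cv2
s=manip.read_state();print(s)
for n in("scene","top"):
    cv2.imwrite(f"pics/{n}0.png",snapshot(n)[:,:,::-1]);print(n,camera_info(n))
E
```

```text
{'t': 0.0, 'joints': array([-7.72693487e+01,  1.48503943e+01,  1.18779073e+00,  7.64140358e+01,
        2.38381596e-03,  8.12567743e+01]), 'qd': array([-0.0105154 , -0.0239185 ,  0.04373476,  0.03999934, -0.05577737,
       -0.05621358]), 'joint_torque': array([ 3.53775276e-04, -5.55636907e+01,  3.44526243e+01,  1.37279255e-02,
       -5.38887684e-05,  1.14509763e-05]), 'position': array([ 0.20128722, -0.51153821,  0.23065612]), 'ee_rot': array([[ 9.30584612e-01,  3.66076788e-01, -2.54183803e-04],
       [ 3.66076795e-01, -9.30583717e-01,  1.31389548e-03],
       [ 2.44447331e-04, -1.31574171e-03, -9.99999105e-01]]), 'force': array([0.10394866, 0.199737  , 0.53039759]), 'wrist_torque': array([-0.03191302, -0.04639528, -0.0048313 ]), 'finger_force': 0.0, 'opening': 0.08561051959294959}
scene {'intrinsics': array([[497.70631801,   0.        , 282.24920987],
       [  0.        , 497.70631801, 201.46912482],
       [  0.        ,   0.        ,   1.        ]]), 'k1': -0.17348670148611264, 'eye': array([1.10315162, 0.63829348, 0.8302377 ]), 'attitude': array([[-0.76481627, -0.46041981,  0.45063253],
       [ 0.64394202, -0.52475352,  0.55675166],
       [-0.01986848,  0.71599395,  0.69782369]])}
top {'intrinsics': array([[455.88612391,   0.        , 276.60958462],
       [  0.        , 455.88612391, 210.55120757],
       [  0.        ,   0.        ,   1.        ]]), 'k1': -0.086598462401852, 'eye': array([0.51737524, 0.02710047, 1.08436954]), 'attitude': array([[-0.00437669,  0.99299444, -0.11808004],
       [-0.99996582, -0.0051742 , -0.00644829],
       [-0.00701409,  0.11804778,  0.99298314]])}
```

View pics/scene0.png

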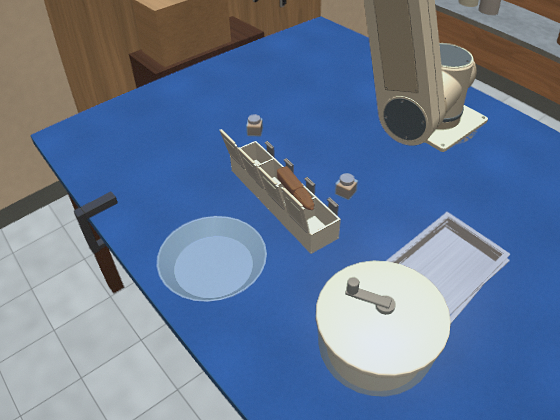

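View pics/top0.png

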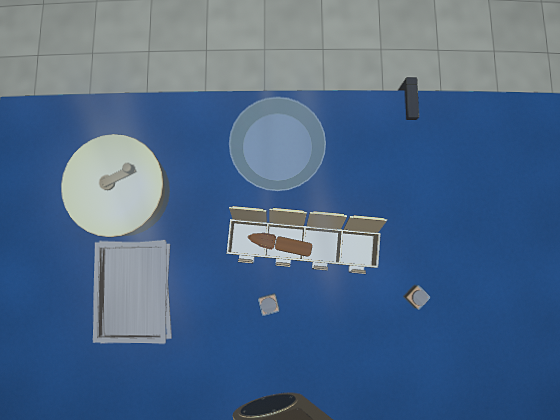

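The top view shows the reamer across compartments 3 and 4 around (280,244), and jars at (268,305) and (417,297). The tins are on the left, and all the lids stand open behind the caddy. Next I measure.

```bash
cat > h.py <<'E'
import numpy as np, cv2
from cell import manip, snapshot, camera_info
def rays(cam,px):
    px=np.asarray(px,float).reshape(-1,2); K=cam["intrinsics"]
    d=np.c_[(px[:,0]-K[0,2])/K[0,0],(px[:,1]-K[1,2])/K[1,1]]
    u=d.copy()
    for _ in range(20): u=d/(1+cam["k1"]*(u**2).sum(1,keepdims=True))
    return np.c_[u[:,0],-u[:,1],-np.ones(len(u))]@np.asarray(cam["attitude"]).T
def plane(cam,px,z):
    r=rays(cam,px); e=np.asarray(cam["eye"])
    return e+r*((z-e[2])/r[:,2])[:,None]
def proj(cam,P):
    q=(np.asarray(P,float).reshape(-1,3)-cam["eye"])@np.asarray(cam["attitude"])
    u=np.c_[q[:,0],-q[:,1]]/-q[:,2:]; u=u*(1+cam["k1"]*(u**2).sum(1,keepdims=True))
    K=cam["intrinsics"]; return u*[K[0,0],K[1,1]]+[K[0,2],K[1,2]]
def go(pos,yaw,mod=180,s=None,R0=None,p0=None):
    """units of shift, turn to reach a pointing-down pose with tool x at yaw deg (mod)"""
    s=s or manip.read_state(); R=s["ee_rot"] if R0 is None else R0; p=s["position"] if p0 is None else p0
    best=None
    for k in range(-2,3):
        a=np.radians(yaw+k*mod); T=np.c_[[np.cos(a),np.sin(a),0],[np.sin(a),-np.cos(a),0],[0,0,-1]]
        rv=cv2.Rodrigues(R.T@T)[0].ravel()
        if best is None or np.linalg.norm(rv)<np.linalg.norm(best): best=rv
    return np.round(R.T@(np.asarray(pos)-p)/.25,3),np.round(best/.5,3)
def blobs(m,amin=100):
    c,_=cv2.findContours(m.astype(np.uint8),cv2.RETR_EXTERNAL,cv2.CHAIN_APPROX_NONE)
    return [x for x in c if cv2.contourArea(x)>amin]
def yaw(): 
    R=manip.read_state()["ee_rot"]; return np.degrees(np.arctan2(R[1,0],R[0,0]))
E
python3 - <<'E'
from h import *
c=camera_info("top"); im=cv2.imread("pics/top0.png"); hsv=cv2.cvtColor(im,cv2.COLOR_BGR2HSV)
blue=(hsv[...,0]>100)&(hsv[...,0]<125)&(hsv[...,1]>150)
for b in blobs(~blue,60):
    if cv2.contourArea(b)>20000: continue
    r=cv2.minAreaRect(b);box=cv2.boxPoints(r)
    print("blob",np.round(r[0]),np.round(r[1]),round(r[2],1),"z0",np.round(plane(c,r[0],0)[0],3))
brown=(hsv[...,0]<15)&(hsv[...,1]>110)
for b in blobs(brown,200):
    r=cv2.minAreaRect(b);P=plane(c,cv2.boxPoints(r),.077);print("reamer?",np.round(P,3).tolist(),np.round(plane(c,r[0],.077)[0],3),np.linalg.norm(P[1]-P[0]),np.linalg.norm(P[2]-P[1]))
a=cv2.resize(im[195:325,215:435],None,fx=3.6,fy=3.6,interpolation=cv2.INTER_CUBIC);cv2.imwrite("pics/c1.png",a)
E
```

```text
blob [282. 406.] [ 27. 101.] 90.0 z0 [0.192 0.022 0.   ]
blob [268. 304.] [19. 19.] 76.0 z0 [0.425 0.054 0.   ]
blob [416. 297.] [21. 20.] 45.0 z0 [ 0.44  -0.296  0.   ]
blob [266. 264.] [ 9. 10.] 18.4 z0 [0.52 0.06 0.  ]
```

View pics/c1.png

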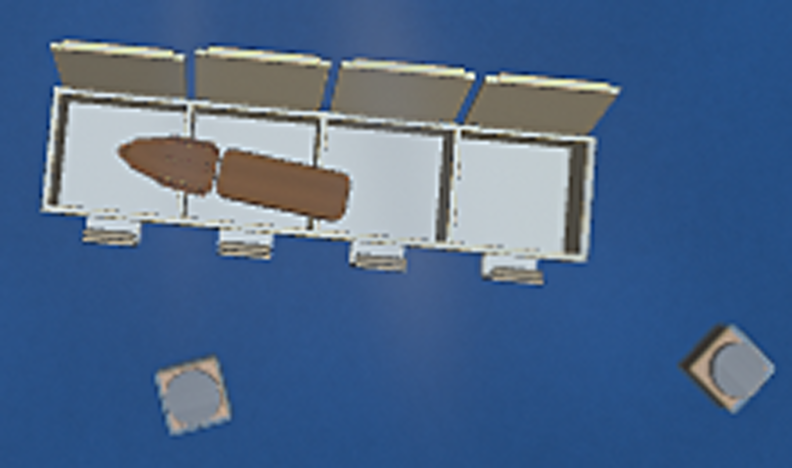

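Crop px = 215+u/3.6, 195+v/3.6. Rim corners are at about (57,88), (594,138), (588,262) and (43,211). The reamer's tip is at (118,150) and its handle end at (346,196).

```bash
python3 - <<'E'
from h import *
c=camera_info("top"); f=lambda p,z:plane(c,np.array(p)/3.6+[215,195],z)
P=f([[57,88],[594,138],[588,262],[43,211]],.062);print("rim",np.round(P,3).tolist(),np.linalg.norm(P[0]-P[1]),np.linalg.norm(P[2]-P[1]),"ctr",P.mean(0))
d=(P[0]-P[1])+(P[3]-P[2]);print("caddy y dir deg",np.degrees(np.arctan2(d[1],d[0])))
Q=f([[118,150],[346,196]],.077);print("reamer",Q,np.linalg.norm(Q[0]-Q[1]),Q.mean(0));d=Q[0]-Q[1];print(np.degrees(np.arctan2(d[1],d[0])))
im=cv2.imread("pics/top0.png");hsv=cv2.cvtColor(im,cv2.COLOR_BGR2HSV)
print("wood",hsv[244,295],hsv[242,260])
for n,p in(("A",[[157,373],[213,357],[231,415],[176,434]]),("B",[[700,370],[736,328],[774,370],[735,412]])):
    J=f(p,.038);print(n,np.round(J,3).tolist(),J.mean(0)); 
    for i in range(4):
        d=J[(i+1)%4]-J[i];print(np.round([np.linalg.norm(d),np.degrees(np.arctan2(d[1],d[0]))%90],3),end=" ")
print()
print("caps",f([[192,396],[739,370]],.05))
T=plane(c,[[97,243],[169,241],[165,343],[94,342]],.056);print("tins",T.round(3).tolist(),T.mean(0))
for i in range(4): print(np.linalg.norm(T[i]-T[i-1]))
print(go([.5,-.4,.28],0),go([.58,-.1,.28],0))
E
```

```text
rim [[0.619, 0.137, 0.062], [0.586, -0.199, 0.062], [0.509, -0.193, 0.062], [0.542, 0.145, 0.062]] 0.337656803766449 0.07729456099512409 ctr [ 0.56419508 -0.0273406   0.062     ]
caddy y dir deg 84.35605604547901
reamer [[ 0.57930834  0.09769164  0.077     ]
 [ 0.55043593 -0.04203128  0.077     ]] 0.1426748447411941 [0.56487213 0.02783018 0.077     ]
78.3247034619718
wood [ 13 106 116] [ 12  98 120]
A [[0.441, 0.076, 0.038], [0.451, 0.04, 0.038], [0.415, 0.029, 0.038], [0.403, 0.064, 0.038]] [0.42730686 0.05216746 0.038     ]
[ 0.037 15.628] [ 0.038 17.15 ] [ 0.037 18.684] [ 0.04  17.373] B [[0.44, -0.268, 0.038], [0.466, -0.292, 0.038], [0.439, -0.316, 0.038], [0.413, -0.29, 0.038]] [ 0.43968771 -0.29134333  0.038     ]
[3.5000e-02 4.7444e+01] [3.6000e-02 4.1465e+01] [3.7000e-02 4.5031e+01] [3.4000e-02 3.9152e+01] 
caps [[ 0.42755769  0.05327647  0.05      ]
 [ 0.44053633 -0.28940931  0.05      ]]
tins [[0.567, 0.446, 0.056], [0.571, 0.278, 0.056], [0.344, 0.284, 0.056], [0.344, 0.446, 0.056]] [0.45651638 0.36342211 0.056     ]
0.22304064477016913
0.16743375224704649
0.22751714620814342
0.16240349705915524
(array([ 1.275,  0.022, -0.197]), array([-0.002,  0.   ,  0.75 ])) (array([ 2.012, -0.978, -0.196]), array([-0.002,  0.   ,  0.75 ]))
```

```bash
cat >> h.py <<'E'
def chain(*wps):
    s=manip.read_state(); p,R=s["position"],s["ee_rot"]
    for x,y,z,a in wps:
        sh,t=go([x,y,z],a,360,R0=R,p0=p); print([x,y,z,a],sh.tolist(),t.tolist())
        a=np.radians(a); R=np.c_[[np.cos(a),np.sin(a),0],[np.sin(a),-np.cos(a),0],[0,0,-1]]; p=np.array([x,y,z])
E
python3 - <<'E'
from h import *
chain((.34,-.34,.25,48),(.47,-.15,.25,76),(.563,.018,.2,78.3))
E
```

```text
[0.34, -0.34, 0.25, 48] [0.768, -0.436, -0.076] [-0.002, -0.001, -0.926]
[0.47, -0.15, 0.25, 76] [0.913, -0.122, 0.0] [0.0, 0.0, -0.977]
[0.563, 0.018, 0.2, 78.3] [0.742, 0.198, 0.2] [0.0, 0.0, -0.08]
```

>>> carry_out(
  steps=[
    [[0.768,-0.436,-0.076],[0,0,-0.926]],
    [[0.768,-0.436,-0.076],[0,0,-0.926]],
    [[0.768,-0.436,-0.076],[0,0,-0.926]],
    [[0.768,-0.436,-0.076],[0,0,-0.926]],
    [[0.768,-0.436,-0.076],[0,0,-0.926]],
    [[0.768,-0.436,-0.076],[0,0,-0.926]],
    [[0.768,-0.436,-0.076],[0,0,-0.926]],
    [[0.768,-0.436,-0.076],[0,0,-0.926]],
  ],
  gripper=-0.08,
  grip_force=40,
)

```text
t: 0.9
position: [0.3397, -0.3406, 0.25]
ee_rot: [[0.67, 0.743, -0.0], [0.743, -0.67, 0.0], [-0.0, -0.001, -1.0]]
force: [-0.3, 0.4, -0.3]
opening: 0.0465
finger_force: 0.0
```

>>> carry_out(
  steps=[
    [[0.913,-0.122,0],[0,0,-0.977]],
    [[0.913,-0.122,0],[0,0,-0.977]],
    [[0.913,-0.122,0],[0,0,-0.977]],
    [[0.913,-0.122,0],[0,0,-0.977]],
    [[0.913,-0.122,0],[0,0,-0.977]],
    [[0.913,-0.122,0],[0,0,-0.977]],
    [[0.913,-0.122,0],[0,0,-0.977]],
    [[0.913,-0.122,0],[0,0,-0.977]],
  ],
)

```text
t: 1.7
position: [0.4697, -0.1513, 0.25]
ee_rot: [[0.244, 0.97, -0.001], [0.97, -0.244, -0.0], [-0.0, -0.001, -1.0]]
force: [-0.3, 0.4, -0.1]
opening: 0.0457
finger_force: 0.0
```

>>> carry_out(
  steps=[
    [[0.742,0.198,0.2],[0,0,-0.08]],
    [[0.742,0.198,0.2],[0,0,-0.08]],
    [[0.742,0.198,0.2],[0,0,-0.08]],
    [[0.742,0.198,0.2],[0,0,-0.08]],
    [[0.742,0.198,0.2],[0,0,-0.08]],
    [[0.742,0.198,0.2],[0,0,-0.08]],
    [[0.742,0.198,0.2],[0,0,-0.08]],
    [[0.742,0.198,0.2],[0,0,-0.08]],
  ],
)

```text
t: 2.5
position: [0.5629, 0.0162, 0.2009]
ee_rot: [[0.206, 0.979, 0.001], [0.979, -0.206, -0.0], [-0.0, 0.001, -1.0]]
force: [-0.6, 0.4, -0.4]
opening: 0.0461
finger_force: 0.0
```

```bash
python3 - <<'E'
from h import *
s=manip.read_state();print(s["t"],s["position"],yaw(),s["opening"],s["joints"],s["force"])
c=camera_info("wrist");print(c);im=snapshot("wrist");cv2.imwrite("pics/w1.png",im[:,:,::-1])
chain((.563,.018,.12,78.3),(.563,.018,.06,78.3))
E
```

```text
2.5 [0.5629082  0.01619914 0.20088822] 78.1395625188718 0.04614345479370181 [-6.88218688e+00  1.66459328e+01 -6.43722458e-01  7.26600508e+01
 -1.26975670e-02  9.49782413e+01] [-0.5806195   0.37255836 -0.44648161]
{'intrinsics': array([[325.84330551,   0.        , 279.86313375],
       [  0.        , 325.84330551, 209.36106563],
       [  0.        ,   0.        ,   1.        ]]), 'k1': -0.04066732214078652, 'eye': array([0.57755249, 0.09497938, 0.34374911]), 'attitude': array([[ 9.78391658e-01,  1.96644520e-01,  6.38803284e-02],
       [-2.06758855e-01,  9.29420970e-01,  3.05659020e-01],
       [ 7.34454479e-04, -3.12262059e-01,  9.49995719e-01]])}
[0.563, 0.018, 0.12, 78.3] [0.007, -0.001, 0.324] [0.002, 0.0, -0.005]
[0.563, 0.018, 0.06, 78.3] [0.0, 0.0, 0.24] [0.0, 0.0, 0.0]
```

View pics/w1.png

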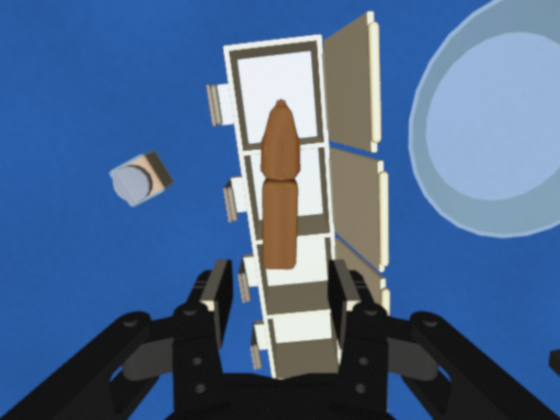

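The wrist view shows the reamer centred near column 281: tip (281,100), waist (280,180), handle end (281,268). I check this against the top estimate.

```bash
python3 - <<'E'
from h import *
c=camera_info("wrist")
print(plane(c,[[281,100],[280,180],[263,225],[298,225],[281,268]],.077).round(4))
print(plane(c,[[281,100],[280,180],[263,225],[298,225],[281,268]],.09).round(4))
E
```

```text
[[ 0.5791  0.0969  0.077 ]
 [ 0.5651  0.0346  0.077 ]
 [ 0.5422 -0.0017  0.077 ]
 [ 0.5722 -0.0081  0.077 ]
 [ 0.549  -0.0463  0.077 ]]
[[ 0.579   0.0968  0.09  ]
 [ 0.5657  0.0376  0.09  ]
 [ 0.5439  0.003   0.09  ]
 [ 0.5725 -0.0031  0.09  ]
 [ 0.5504 -0.0394  0.09  ]]
```

>>> carry_out(
  steps=[
    [[0.006,-0.004,0.1],[0,0,0]],
    [[0.006,-0.004,0.2],[0,0,0]],
    [[0.006,-0.004,0.3],[0,0,0]],
    [[0.006,-0.004,0.4],[0,0,0]],
    [[0.006,-0.004,0.5],[0,0,0]],
    [[0.006,-0.004,0.562],[0,0,0]],
    [[0.006,-0.004,0.562],[0,0,0]],
  ],
)

```text
t: 3.25
position: [0.5619, 0.0186, 0.06]
ee_rot: [[0.205, 0.979, -0.0], [0.979, -0.205, -0.0], [-0.0, -0.0, -1.0]]
force: [0.3, 0.6, 0.2]
opening: 0.0459
finger_force: 0.0
```

>>> carry_out(
  steps=[
    [[0,0,0],[0,0,0]],
    [[0,0,0],[0,0,0]],
    [[0,0,0],[0,0,0]],
    [[0,0,0],[0,0,0]],
    [[0,0,0],[0,0,0]],
    [[0,0,0],[0,0,0]],
  ],
  gripper=1,
  grip_force=50,
)

```text
t: 3.85
position: [0.5627, 0.0188, 0.0605]
ee_rot: [[0.204, 0.979, 0.001], [0.979, -0.204, -0.001], [-0.001, 0.001, -1.0]]
force: [-1.3, -2.3, 6.2]
opening: 0.0293
finger_force: 49.8
```

>>> carry_out(
  steps=[
    [[0,0,-0.1],[0,0,0]],
    [[0,0,-0.25],[0,0,0]],
    [[0,0,-0.4],[0,0,0]],
    [[0,0,-0.55],[0,0,0]],
    [[0,0,-0.6],[0,0,0]],
    [[0,0,-0.6],[0,0,0]],
  ],
)

```text
t: 4.45
position: [0.5633, 0.0193, 0.2119]
ee_rot: [[0.203, 0.979, 0.004], [0.979, -0.203, -0.0], [0.0, 0.004, -1.0]]
force: [-0.1, -0.2, -1.3]
opening: 0.0296
finger_force: 49.5
```

```bash
python3 - <<'E'
from h import *
s=manip.read_state();print(s["t"],s["position"],yaw(),s["opening"],s["joints"],s["force"])
chain((.54,.11,.21,104),(.5,.21,.21,130),(.46,.29,.21,156),(.45,.355,.21,180),(.45,.355,.045,180))
E
```

```text
4.45 [0.56330089 0.0193193  0.21191219] 78.26754409097568 0.029587767291264506 [-6.56748476e+00  1.63379953e+01  5.35526594e-01  7.39614393e+01
  3.72564903e-03  9.51650300e+01] [-0.08112289 -0.19690434 -1.34414869]
[0.54, 0.11, 0.21, 104] [0.336, -0.165, 0.007] [0.008, 0.001, -0.898]
[0.5, 0.21, 0.21, 130] [0.427, -0.058, 0.0] [0.0, 0.0, -0.908]
[0.46, 0.29, 0.21, 156] [0.348, 0.083, 0.0] [0.0, 0.0, -0.908]
[0.45, 0.355, 0.21, 180] [0.142, 0.221, 0.0] [0.0, 0.0, -0.838]
[0.45, 0.355, 0.045, 180] [0.0, 0.0, 0.66] [0.0, 0.0, 0.0]
```

>>> carry_out(
  steps=[
    [[0.336,-0.165,0.007],[0,0,-0.898]],
    [[0.336,-0.165,0.007],[0,0,-0.898]],
    [[0.336,-0.165,0.007],[0,0,-0.898]],
    [[0.336,-0.165,0.007],[0,0,-0.898]],
    [[0.336,-0.165,0.007],[0,0,-0.898]],
  ],
)

```text
t: 4.95
position: [0.5389, 0.1099, 0.207]
ee_rot: [[-0.238, 0.971, -0.001], [0.971, 0.238, -0.0], [0.0, -0.001, -1.0]]
force: [0.4, -0.7, -1.3]
opening: 0.0294
finger_force: 49.6
```

>>> carry_out(
  steps=[
    [[0.427,-0.058,0],[0,0,-0.908]],
    [[0.427,-0.058,0],[0,0,-0.908]],
    [[0.427,-0.058,0],[0,0,-0.908]],
    [[0.427,-0.058,0],[0,0,-0.908]],
    [[0.427,-0.058,0],[0,0,-0.908]],
  ],
)

```text
t: 5.45
position: [0.4996, 0.2094, 0.2076]
ee_rot: [[-0.638, 0.77, -0.0], [0.77, 0.638, -0.0], [-0.0, -0.0, -1.0]]
force: [-0.2, 0.3, -1.2]
opening: 0.0291
finger_force: 49.6
```

>>> carry_out(
  steps=[
    [[0.348,0.083,0],[0,0,-0.908]],
    [[0.348,0.083,0],[0,0,-0.908]],
    [[0.348,0.083,0],[0,0,-0.908]],
    [[0.348,0.083,0],[0,0,-0.908]],
    [[0.348,0.083,0],[0,0,-0.908]],
  ],
)

```text
t: 5.95
position: [0.4599, 0.2891, 0.2078]
ee_rot: [[-0.91, 0.414, -0.0], [0.414, 0.91, -0.0], [-0.0, -0.0, -1.0]]
force: [0.9, -0.2, -0.4]
opening: 0.0293
finger_force: 49.6
```

>>> carry_out(
  steps=[
    [[0.142,0.221,0],[0,0,-0.838]],
    [[0.142,0.221,0],[0,0,-0.838]],
    [[0.142,0.221,0],[0,0,-0.838]],
    [[0.142,0.221,0],[0,0,-0.838]],
    [[0.142,0.221,0],[0,0,-0.838]],
    [[0.142,0.221,0],[0,0,-0.838]],
  ],
)

```text
t: 6.55
position: [0.4496, 0.3543, 0.2081]
ee_rot: [[-1.0, 0.005, 0.0], [0.005, 1.0, -0.0], [-0.0, -0.0, -1.0]]
force: [-0.3, 0.1, -1.5]
opening: 0.0298
finger_force: 49.9
```

```bash
python3 - <<'E'
from h import *
s=manip.read_state();print(s["t"],s["position"],yaw(),s["opening"],s["joints"],s["force"],s["finger_force"])
a,b=snapshot("wrist"),snapshot("top");cv2.imwrite("pics/w2.png",np.vstack([a,b])[:,:,::-1][::1]);cv2.imwrite("pics/wt2.png",cv2.resize(np.hstack([a,b]),(800,300),interpolation=cv2.INTER_AREA)[:,:,::-1])
chain((.45,.36,.028,180))
E
```

```text
6.55 [0.44964216 0.35430785 0.20805811] 179.69087872542286 0.029764141274369757 [ 2.98418565e+01  1.74330153e+01  1.54187047e+00  7.41084179e+01
 -3.50614409e-03  3.01509779e+01] [-0.25435687  0.10365445 -1.48509224] 49.93150770664215
[0.45, 0.36, 0.028, 180] [-0.002, 0.022, 0.721] [0.0, 0.0, -0.006]
```

View pics/wt2.png

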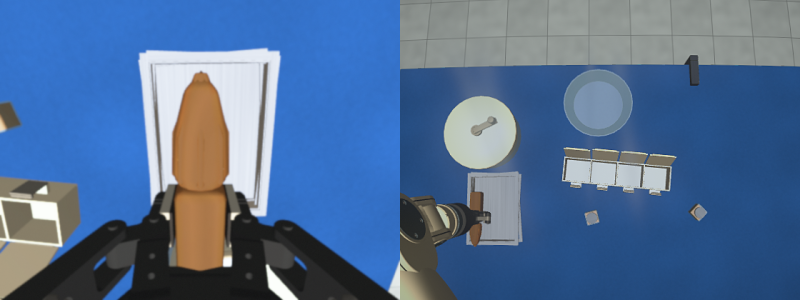

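Reamer is held straight above the tin (top view at about (478,215) of the composite, shifted by parallax). Next I lower and release.

>>> carry_out(
  steps=[
    [[0,0.01,0.15],[0,0,0]],
    [[0,0.01,0.3],[0,0,0]],
    [[0,0.01,0.45],[0,0,0]],
    [[0,0.01,0.58],[0,0,0]],
    [[0,0.01,0.66],[0,0,0]],
    [[0,0.01,0.7],[0,0,0]],
    [[0,0.01,0.72],[0,0,0]],
    [[0,0.01,0.72],[0,0,0]],
  ],
)

```text
t: 7.45
position: [0.4494, 0.3577, 0.0283]
ee_rot: [[-1.0, 0.0, 0.0], [0.0, 1.0, 0.0], [-0.0, 0.0, -1.0]]
force: [0.4, -0.1, -0.3]
opening: 0.0292
finger_force: 49.9
```

>>> carry_out(
  steps=[
    [[0,0,0],[0,0,0]],
    [[0,0,0],[0,0,0]],
    [[0,0,0],[0,0,0]],
    [[0,0,0],[0,0,0]],
    [[0,0,0],[0,0,0]],
  ],
  gripper=-0.4,
)

```text
t: 7.95
position: [0.4492, 0.3578, 0.0283]
ee_rot: [[-1.0, -0.001, 0.0], [-0.001, 1.0, 0.0], [-0.0, 0.0, -1.0]]
force: [-0.0, -0.0, -0.2]
opening: 0.0597
finger_force: 0.0
```

>>> carry_out(
  steps=[
    [[0,0,-0.15],[0,0,0]],
    [[0,0,-0.3],[0,0,0]],
    [[0,0,-0.45],[0,0,0]],
    [[0,0,-0.6],[0,0,0]],
    [[0,0,-0.75],[0,0,0]],
    [[0,0,-0.8],[0,0,0]],
  ],
)

```text
t: 8.55
position: [0.45, 0.3582, 0.2323]
ee_rot: [[-1.0, -0.001, 0.005], [-0.001, 1.0, 0.003], [-0.005, 0.003, -1.0]]
force: [0.9, 0.1, -0.5]
opening: 0.0599
finger_force: 0.0
```

```bash
python3 - <<'E'
from h import *
s=manip.read_state();print(s["t"],s["position"],yaw(),s["opening"],s["force"])
c=camera_info("top")
a,b=snapshot("wrist"),snapshot("top");cv2.imwrite("pics/w3.png",cv2.resize(np.hstack([a,b]),(800,300),interpolation=cv2.INTER_AREA)[:,:,::-1]);cv2.imwrite("pics/top3.png",b[:,:,::-1])
hsv=cv2.cvtColor(b,cv2.COLOR_RGB2HSV)
blue=(hsv[...,0]>100)&(hsv[...,0]<125)&(hsv[...,1]>150)
for q in blobs(~blue,60):
    if cv2.contourArea(q)<2000: r=cv2.minAreaRect(q);print(r)
# jar A
chain((.45,.25,.23,166))
E
```

```text
8.55 [0.44995177 0.35820772 0.23226407] -179.9578402524706 0.05987527934589304 [ 0.88983805  0.07253162 -0.54680999]
((268.3823547363281, 304.0294189453125), (19.645381927490234, 18.675241470336914), 75.96376037597656)
((416.5, 296.5000305175781), (21.213205337524414, 19.798992156982422), 45.0)
[0.45, 0.25, 0.23, 166] [-0.0, -0.432, 0.0] [0.005, 0.007, 0.49]
```

View pics/w3.png

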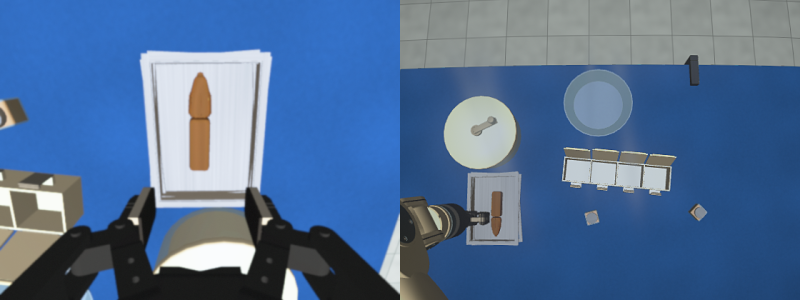

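```bash
python3 - <<'E'
from h import *
chain((.46,.21,.2,188),(.475,.068,.17,197))
E
```

```text
[0.46, 0.21, 0.2, 188] [-0.04, -0.593, 0.12] [0.004, 0.008, -0.278]
[0.475, 0.068, 0.17, 197] [0.02, -0.571, 0.12] [0.0, 0.0, -0.314]
```

>>> carry_out(
  steps=[
    [[-0.04,-0.593,0.12],[0.004,0.008,-0.278]],
    [[-0.04,-0.593,0.12],[0.004,0.008,-0.278]],
    [[-0.04,-0.593,0.12],[0.004,0.008,-0.278]],
    [[-0.04,-0.593,0.12],[0.004,0.008,-0.278]],
  ],
)

```text
t: 9.05
position: [0.4582, 0.2049, 0.1956]
ee_rot: [[-0.991, -0.135, -0.008], [-0.135, 0.991, -0.004], [0.008, -0.003, -1.0]]
force: [-0.0, 0.3, -0.1]
opening: 0.0602
finger_force: 0.0
```

>>> carry_out(
  steps=[
    [[0.02,-0.571,0.12],[0,0,-0.314]],
    [[0.02,-0.571,0.12],[0,0,-0.314]],
    [[0.02,-0.571,0.12],[0,0,-0.314]],
    [[0.02,-0.571,0.12],[0,0,-0.314]],
    [[0.02,-0.571,0.12],[0,0,-0.314]],
  ],
)

```text
t: 9.55
position: [0.4737, 0.0666, 0.1673]
ee_rot: [[-0.957, -0.29, -0.006], [-0.29, 0.957, -0.002], [0.006, -0.0, -1.0]]
force: [-0.5, 0.7, 0.4]
opening: 0.06
finger_force: 0.0
```

```bash
cat >> h.py <<'E'
def jar(guess,save=None):
    """refine a standing jar: cap centre (z .05) and glass-top square (z .038) from the wrist view"""
    c=camera_info("wrist"); b=snapshot("wrist")
    if save: cv2.imwrite(save,b[:,:,::-1])
    h=cv2.cvtColor(b,cv2.COLOR_RGB2HSV); g=proj(c,[[*guess,.04]])[0]; print("guess px",g.round())
    m=~((h[...,0]>98)&(h[...,0]<125)&(h[...,1]>140))
    for q in blobs(m,300):
        if cv2.contourArea(q)<2e4 and cv2.pointPolygonTest(q,tuple(map(float,g)),True)>-30:
            x,y,w,hh=cv2.boundingRect(q); print("bbox",x,y,w,hh)
            H=cv2.convexHull(q); print("hull", cv2.approxPolyDP(H,3,True).reshape(-1,2).tolist())
            cap=np.zeros(m.shape,np.uint8); cv2.drawContours(cap,[q],-1,1,-1)
            cm=(cap>0)&~((h[...,0]<22)&(h[...,1]>45))&~(h[...,2]<110)
            for k in blobs(cm,150):
                e=cv2.minEnclosingCircle(k); P=plane(c,[e[0],[e[0][0]+e[1],e[0][1]]],.05); print("cap",np.round(e[0]),P[0].round(4),"diam",2*np.linalg.norm(P[1]-P[0]).round(4))
E
python3 - <<'E'
from h import *
s=manip.read_state();print(s["t"],s["position"],yaw())
jar((.427,.053),"pics/w4.png")
E
```

```text
9.55 [0.47368722 0.06658269 0.1672579 ] -163.16393077130925
guess px [280. 146.]
bbox 255 117 52 54
hull [[257, 119], [305, 121], [304, 165], [300, 170], [256, 167]]
cap [280. 143.] [0.4241 0.0525 0.05  ] diam 0.0532
```

View pics/w4.png

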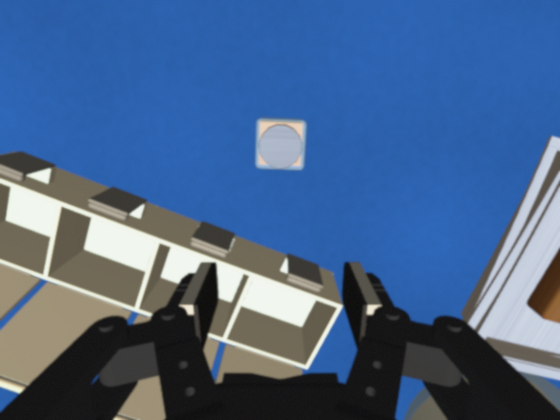

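The jar sits square in the wrist view at (281,144), with its sides aligned to the tool. Cap is at (0.4245, 0.0525). Now I grasp it.

```bash
python3 - <<'E'
from h import *
chain((.4255,.0525,.08,198),(.4255,.0525,.01,198),(.4255,.0525,.16,198),(.49,.03,.16,186),(.568,.0145,.16,174.4),(.568,.0145,.018,174.4))
E
```

```text
[0.4255, 0.0525, 0.08, 198] [0.201, -0.001, 0.352] [-0.0, -0.011, -0.037]
[0.4255, 0.0525, 0.01, 198] [0.0, 0.0, 0.28] [0.0, 0.0, 0.0]
[0.4255, 0.0525, 0.16, 198] [0.0, 0.0, -0.6] [0.0, 0.0, 0.0]
[0.49, 0.03, 0.16, 186] [-0.218, -0.165, 0.0] [0.0, 0.0, 0.419]
[0.568, 0.0145, 0.16, 174.4] [-0.304, -0.094, 0.0] [0.0, 0.0, 0.405]
[0.568, 0.0145, 0.018, 174.4] [0.0, 0.0, 0.568] [0.0, 0.0, 0.0]
```

>>> carry_out(
  steps=[
    [[0.201,0,0],[0,-0.011,-0.037]],
    [[0.201,0,0.1],[0,-0.011,-0.037]],
    [[0.201,0,0.25],[0,-0.011,-0.037]],
    [[0.201,0,0.4],[0,-0.011,-0.037]],
    [[0.201,0,0.55],[0,-0.011,-0.037]],
    [[0.201,0,0.632],[0,-0.011,-0.037]],
    [[0.201,0,0.632],[0,-0.011,-0.037]],
  ],
)

```text
t: 10.3
position: [0.4235, 0.054, 0.0084]
ee_rot: [[-0.95, -0.312, -0.003], [-0.312, 0.95, 0.0], [0.003, 0.001, -1.0]]
force: [0.8, -0.0, -0.2]
opening: 0.0594
finger_force: 0.0
```

>>> carry_out(
  steps=[
    [[0,0,0],[0,0,0]],
    [[0,0,0],[0,0,0]],
    [[0,0,0],[0,0,0]],
    [[0,0,0],[0,0,0]],
    [[0,0,0],[0,0,0]],
  ],
  gripper=1,
  grip_force=60,
)

```text
t: 10.8
position: [0.4263, 0.0526, 0.0116]
ee_rot: [[-0.951, -0.31, 0.004], [-0.31, 0.951, -0.0], [-0.004, -0.001, -1.0]]
force: [-1.1, 2.9, 8.4]
opening: 0.0413
finger_force: 60.4
```

>>> carry_out(
  steps=[
    [[0,0,-0.1],[0,0,0]],
    [[0,0,-0.25],[0,0,0]],
    [[0,0,-0.4],[0,0,0]],
    [[0,0,-0.55],[0,0,0]],
    [[0,0,-0.6],[0,0,0]],
    [[0,0,-0.6],[0,0,0]],
  ],
)

```text
t: 11.4
position: [0.4262, 0.0523, 0.1628]
ee_rot: [[-0.951, -0.31, 0.006], [-0.31, 0.951, -0.001], [-0.006, -0.003, -1.0]]
force: [-0.5, -0.0, -0.9]
opening: 0.0413
finger_force: 59.9
```

```bash
python3 - <<'E'
from h import *
s=manip.read_state();print(s["t"],s["position"],yaw(),s["opening"],s["finger_force"])
chain((.49,.03,.16,186),(.568,.0145,.16,174.4))
cv2.imwrite("pics/w5.png",snapshot("wrist")[:,:,::-1])
E
```

```text
11.4 [0.42624643 0.05226721 0.16280265] -161.94421659791595 0.041302987238623835 59.94834431097843
[0.49, 0.03, 0.16, 186] [-0.215, -0.164, 0.013] [-0.004, 0.012, 0.421]
[0.568, 0.0145, 0.16, 174.4] [-0.304, -0.094, 0.0] [0.0, 0.0, 0.405]
```

View pics/w5.png

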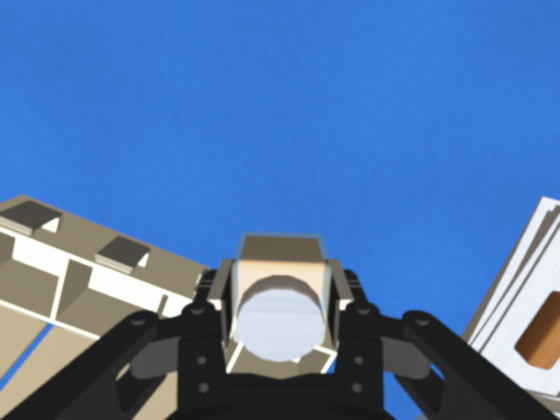

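The jar is held well at (280,300). I refine the caddy's position from the wrist view w4, using divider/front-rim junctions at about (246,274), (160,243) and (60,205) and the rim corner at (342,304).

```bash
python3 - <<'E'
from h import *
s=manip.read_state();c=camera_info("wrist")
R,p=s["ee_rot"],s["position"]; A=R.T@c["attitude"]; e=R.T@(np.array(c["eye"])-p)
a=np.radians(-163.163); z=np.array([-.006,-.002,-1]);z/=np.linalg.norm(z)
x=np.array([np.cos(a),np.sin(a),0.0062]);x-=z*(x@z);x/=np.linalg.norm(x);R4=np.c_[x,np.cross(z,x),z];p4=np.array([.47369,.06658,.16726])
c4=dict(c,attitude=R4@A,eye=p4+R4@e)
P=plane(c4,[[246,274],[160,243],[60,205],[342,304],[310,367]],.062);print(P.round(4))
u=np.array([np.cos(np.radians(-5.64)),np.sin(np.radians(-5.64))]);v=np.array([-u[1],u[0]])
for q in P: d=q[:2]-[.5642,-.0273];print((d@u).round(4),(d@v).round(4))
im=cv2.imread("pics/w4.png");cv2.imwrite("pics/w4c.png",cv2.resize(im[130:400,0:360],None,fx=2.2,fy=2.2,interpolation=cv2.INTER_CUBIC))
E
```

```text
[[ 0.5368  0.056   0.062 ]
 [ 0.5298 -0.0202  0.062 ]
 [ 0.5208 -0.1053  0.062 ]
 [ 0.5413  0.1454  0.062 ]
 [ 0.6164  0.1406  0.062 ]]
-0.0355 0.0802
-0.035 0.0037
-0.0356 -0.0819
-0.0398 0.1696
0.0355 0.1722
```

View pics/w4c.png

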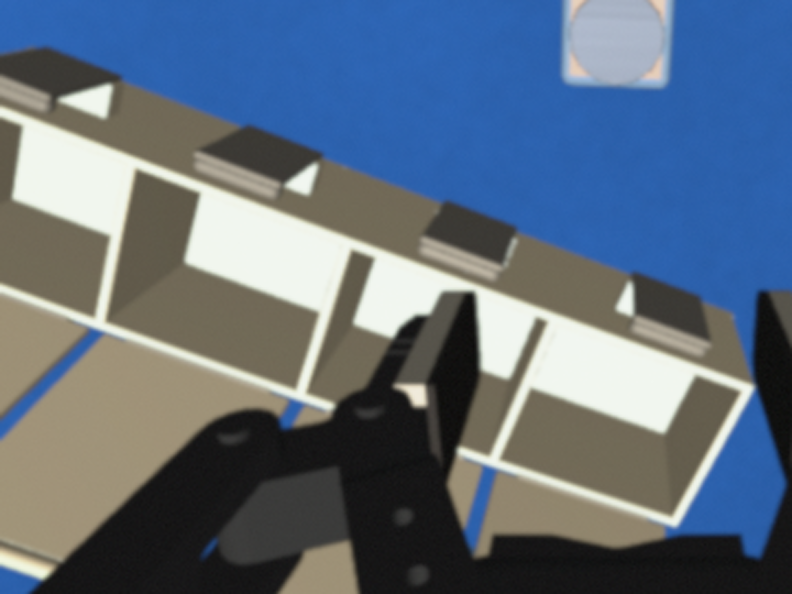

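Crop junctions: front (544,318), (355,245), (131,165); back (495,460), (305,392); corners (752,387), (675,525).

```bash
python3 - <<'E'
from h import *
s=manip.read_state();c=camera_info("wrist")
R,p=s["ee_rot"],s["position"]; A=R.T@c["attitude"]; e=R.T@(np.array(c["eye"])-p)
a=np.radians(-163.163); z=np.array([-.006,-.002,-1]);z/=np.linalg.norm(z)
x=np.array([np.cos(a),np.sin(a),0.0062]);x-=z*(x@z);x/=np.linalg.norm(x);R4=np.c_[x,np.cross(z,x),z];p4=np.array([.47369,.06658,.16726])
c4=dict(c,attitude=R4@A,eye=p4+R4@e)
q=np.array([[544,318],[355,245],[131,165],[495,460],[305,392],[105,322],[752,387],[675,525]])/2.2+[0,130]
W=plane(c4,q,.062)[:,:2]
M=np.array([[-.037,.084],[-.037,0],[-.037,-.084],[.037,.084],[.037,0],[.037,-.084],[-.039,.17],[.039,.17]])
a0=W.mean(0);m0=M.mean(0);U,S,V=np.linalg.svd((M-m0).T@(W-a0));Rr=(U@V).T
print("yaw",np.degrees(np.arctan2(Rr[1,0],Rr[0,0])),"ctr",a0-Rr@m0,"resid mm",((W-a0-(M-m0)@Rr.T)*1e3).round(1).tolist())
E
```

```text
yaw -5.692490176134747 ctr [ 0.56405339 -0.02569592] resid mm [[1.4, -4.3], [0.7, 2.7], [2.0, -0.1], [-1.0, 0.6], [-2.2, 1.7], [-1.6, 2.2], [1.1, -1.4], [-0.5, -1.3]]
```

>>> carry_out(
  steps=[
    [[-0.215,-0.164,0],[-0.004,0.012,0.421]],
    [[-0.215,-0.164,0],[-0.004,0.012,0.421]],
    [[-0.215,-0.164,0],[-0.004,0.012,0.421]],
    [[-0.215,-0.164,0],[-0.004,0.012,0.421]],
  ],
)

```text
t: 11.85
position: [0.488, 0.0301, 0.159]
ee_rot: [[-0.994, -0.105, -0.008], [-0.105, 0.994, 0.001], [0.008, 0.001, -1.0]]
force: [-0.7, -0.9, -1.3]
opening: 0.0409
finger_force: 59.9
```

>>> carry_out(
  steps=[
    [[-0.304,-0.094,0],[0,0,0.405]],
    [[-0.304,-0.094,0],[0,0,0.405]],
    [[-0.304,-0.094,0],[0,0,0.405]],
    [[-0.304,-0.094,0],[0,0,0.405]],
    [[-0.304,-0.094,0],[0,0,0.405]],
    [[-0.304,-0.094,0],[0,0,0.405]],
  ],
)

```text
t: 12.45
position: [0.5659, 0.015, 0.1605]
ee_rot: [[-0.995, 0.097, -0.005], [0.097, 0.995, 0.0], [0.005, -0.0, -1.0]]
force: [0.5, 0.5, -0.2]
opening: 0.0411
finger_force: 59.9
```

```bash
python3 - <<'E'
from h import *
s=manip.read_state();print(s["t"],s["position"],yaw(),s["opening"],s["finger_force"],s["joints"])
chain((.568,.015,.1,174.3),(.568,.015,.06,174.3),(.568,.015,.018,174.3))
E
```

```text
12.45 [0.56591646 0.01499094 0.16051498] 174.45501714264705 0.04105822357563782 59.94067458668724 [-6.95977785e+00  1.82210676e+01 -4.36965958e+00  6.76940676e+01
 -2.83823030e-02 -1.41477761e+00]
[0.568, 0.015, 0.1, 174.3] [-0.009, 0.001, 0.242] [-0.001, -0.01, 0.005]
[0.568, 0.015, 0.06, 174.3] [0.0, 0.0, 0.16] [0.0, 0.0, 0.0]
[0.568, 0.015, 0.018, 174.3] [0.0, 0.0, 0.168] [0.0, 0.0, 0.0]
```

>>> carry_out(
  steps=[
    [[-0.004,0,0.08],[0,0,0]],
    [[-0.004,0,0.16],[0,0,0]],
    [[-0.004,0,0.24],[0,0,0]],
    [[-0.004,0,0.31],[0,0,0]],
    [[-0.004,0,0.36],[0,0,0]],
    [[-0.004,0,0.4],[0,0,0]],
    [[-0.004,0,0.4],[0,0,0]],
  ],
)

```text
t: 13.15
position: [0.5668, 0.0147, 0.0594]
ee_rot: [[-0.995, 0.097, -0.006], [0.097, 0.995, 0.0], [0.006, -0.0, -1.0]]
force: [-0.4, 0.1, -0.8]
opening: 0.0415
finger_force: 59.9
```

>>> carry_out(
  steps=[
    [[0,0,0.03],[0,0,0]],
    [[0,0,0.06],[0,0,0]],
    [[0,0,0.09],[0,0,0]],
    [[0,0,0.12],[0,0,0]],
    [[0,0,0.15],[0,0,0]],
    [[0,0,0.165],[0,0,0]],
    [[0,0,0.165],[0,0,0]],
  ],
)

```text
t: 13.85
position: [0.5674, 0.0143, 0.0199]
ee_rot: [[-0.995, 0.098, -0.004], [0.098, 0.995, -0.001], [0.004, -0.001, -1.0]]
force: [-4.6, 0.5, 12.1]
opening: 0.0411
finger_force: 64.8
```

>>> carry_out(
  steps=[
    [[0,0,0],[0,0,0]],
    [[0,0,0],[0,0,0]],
    [[0,0,0],[0,0,0]],
    [[0,0,0],[0,0,0]],
  ],
  gripper=-0.08,
)

```text
t: 14.25
position: [0.5676, 0.0155, 0.0199]
ee_rot: [[-0.995, 0.097, -0.003], [0.097, 0.995, 0.002], [0.004, 0.001, -1.0]]
force: [-2.6, 5.9, 11.7]
opening: 0.0459
finger_force: 10.2
```

>>> carry_out(
  steps=[
    [[0,0,-0.08],[0,0,0]],
    [[0,0,-0.2],[0,0,0]],
    [[0,0,-0.35],[0,0,0]],
    [[0,0,-0.5],[0,0,0]],
    [[0,0,-0.65],[0,0,0]],
    [[0,0,-0.7],[0,0,0]],
    [[0,0,-0.7],[0,0,0]],
  ],
)

```text
t: 14.95
position: [0.5691, 0.0144, 0.1956]
ee_rot: [[-0.995, 0.098, -0.001], [0.098, 0.995, -0.0], [0.001, -0.0, -1.0]]
force: [1.1, -0.6, -0.3]
opening: 0.0462
finger_force: 0.0
```

```bash
python3 - <<'E'
from h import *
s=manip.read_state();print(s["t"],s["position"],yaw(),s["opening"],s["finger_force"],s["force"])
t=snapshot("top");cv2.imwrite("pics/t6.png",t[:,:,::-1])
h=cv2.cvtColor(t,cv2.COLOR_RGB2HSV);m=~((h[...,0]>100)&(h[...,0]<125)&(h[...,1]>150))
for q in blobs(m,60):
    if cv2.contourArea(q)<2000: print(cv2.minAreaRect(q))
a=snapshot("wrist");cv2.imwrite("pics/w6.png",cv2.resize(np.hstack([a,t]),(800,300),interpolation=cv2.INTER_AREA)[:,:,::-1])
chain((.48,-.1,.2,160),(.46,-.22,.19,142),(.475,-.325,.17,134))
E
```

```text
14.95 [0.56907266 0.01439197 0.19557219] 174.39707510819258 0.04621854609713957 0.0 [ 1.08493376 -0.62134893 -0.31608482]
((416.5000305175781, 296.5), (21.21320343017578, 19.798988342285156), 45.0)
((345.0, 207.00001525878906), (16.341190338134766, 8.541985511779785), 68.19859313964844)
[0.48, -0.1, 0.2, 160] [0.305, -0.49, -0.027] [-0.002, -0.012, 0.503]
[0.46, -0.22, 0.19, 142] [-0.089, -0.478, 0.04] [0.0, 0.0, 0.628]
[0.475, -0.325, 0.17, 134] [-0.306, -0.294, 0.08] [0.0, 0.0, 0.279]
```

View pics/w6.png

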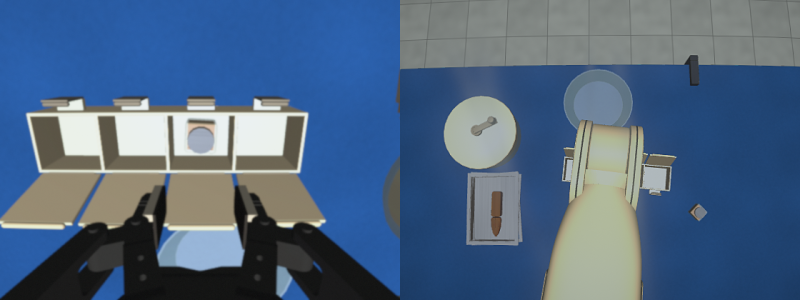

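Jar A stands upright in compartment 3 and jar B is undisturbed. On to B.

>>> carry_out(
  steps=[
    [[0.305,-0.49,-0.02],[0,0,0.503]],
    [[0.305,-0.49,-0.02],[0,0,0.503]],
    [[0.305,-0.49,-0.02],[0,0,0.503]],
    [[0.305,-0.49,-0.02],[0,0,0.503]],
    [[0.305,-0.49,-0.02],[0,0,0.503]],
  ],
  gripper=-0.4,
)

```text
t: 15.55
position: [0.4795, -0.1005, 0.198]
ee_rot: [[-0.939, 0.344, -0.007], [0.344, 0.939, 0.001], [0.007, -0.001, -1.0]]
force: [-0.6, 1.1, 0.5]
opening: 0.0594
finger_force: 0.0
```

>>> carry_out(
  steps=[
    [[-0.089,-0.478,0.04],[0,0,0.628]],
    [[-0.089,-0.478,0.04],[0,0,0.628]],
    [[-0.089,-0.478,0.04],[0,0,0.628]],
    [[-0.089,-0.478,0.04],[0,0,0.628]],
    [[-0.089,-0.478,0.04],[0,0,0.628]],
  ],
)

```text
t: 16.05
position: [0.4606, -0.2191, 0.1883]
ee_rot: [[-0.788, 0.615, -0.006], [0.615, 0.788, 0.002], [0.006, -0.003, -1.0]]
force: [0.2, 0.8, -0.5]
opening: 0.0597
finger_force: 0.0
```

>>> carry_out(
  steps=[
    [[-0.306,-0.294,0.08],[0,0,0.279]],
    [[-0.306,-0.294,0.08],[0,0,0.279]],
    [[-0.306,-0.294,0.08],[0,0,0.279]],
    [[-0.306,-0.294,0.08],[0,0,0.279]],
    [[-0.306,-0.294,0.08],[0,0,0.279]],
    [[-0.306,-0.294,0.08],[0,0,0.279]],
  ],
)

```text
t: 16.65
position: [0.4756, -0.3231, 0.1699]
ee_rot: [[-0.696, 0.718, -0.005], [0.718, 0.696, 0.0], [0.003, -0.003, -1.0]]
force: [-0.8, -0.1, 0.2]
opening: 0.0594
finger_force: 0.0
```

```bash
python3 - <<'E'
from h import *
s=manip.read_state();print(s["t"],s["position"],yaw(),s["opening"],s["joints"])
jar((.4395,-.2905),"pics/w7.png")
E
```

```text
16.65 [ 0.47561328 -0.32305238  0.16991785] 134.1278425248927 0.05942322977644477 [-42.45767131  18.72950363  -2.19924263  69.26443761  -0.17106016
   3.41448403]
guess px [278. 145.]
bbox 254 117 51 52
hull [[301, 118], [302, 167], [256, 167], [254, 121], [261, 117]]
cap [279. 143.] [ 0.4384 -0.2877  0.05  ] diam 0.053
```

```bash
python3 - <<'E'
from h import *
chain((.439,-.2885,.014,134.5),(.439,-.2885,.16,134.5),(.48,-.22,.165,152),(.552,-.153,.165,174.4))
E
```

```text
[0.439, -0.2885, 0.014, 134.5] [0.2, -0.006, 0.625] [-0.006, -0.006, -0.013]
[0.439, -0.2885, 0.16, 134.5] [0.0, 0.0, -0.584] [0.0, 0.0, 0.0]
[0.48, -0.22, 0.165, 152] [0.08, 0.309, -0.02] [0.0, 0.0, -0.611]
[0.552, -0.153, 0.165, 174.4] [-0.128, 0.372, 0.0] [0.0, 0.0, -0.782]
```

>>> carry_out(
  steps=[
    [[0.2,-0.006,0],[0,0,-0.013]],
    [[0.2,-0.006,0.1],[0,0,-0.013]],
    [[0.2,-0.006,0.25],[0,0,-0.013]],
    [[0.2,-0.006,0.4],[0,0,-0.013]],
    [[0.2,-0.006,0.55],[0,0,-0.013]],
    [[0.2,-0.006,0.625],[0,0,-0.013]],
    [[0.2,-0.006,0.625],[0,0,-0.013]],
  ],
)

```text
t: 17.4
position: [0.4375, -0.288, 0.0116]
ee_rot: [[-0.7, 0.714, -0.008], [0.714, 0.7, 0.003], [0.008, -0.004, -1.0]]
force: [-0.3, 0.1, 0.3]
opening: 0.0598
finger_force: 0.0
```

>>> carry_out(
  steps=[
    [[0,0,0],[0,0,0]],
    [[0,0,0],[0,0,0]],
    [[0,0,0],[0,0,0]],
    [[0,0,0],[0,0,0]],
    [[0,0,0],[0,0,0]],
  ],
  gripper=1,
  grip_force=60,
)

```text
t: 17.9
position: [0.4395, -0.2904, 0.0149]
ee_rot: [[-0.699, 0.715, -0.003], [0.715, 0.699, -0.002], [0.001, -0.003, -1.0]]
force: [-0.3, 1.6, 8.9]
opening: 0.0408
finger_force: 62.2
```

>>> carry_out(
  steps=[
    [[0,0,-0.1],[0,0,0]],
    [[0,0,-0.25],[0,0,0]],
    [[0,0,-0.4],[0,0,0]],
    [[0,0,-0.55],[0,0,0]],
    [[0,0,-0.6],[0,0,0]],
    [[0,0,-0.6],[0,0,0]],
  ],
)

```text
t: 18.5
position: [0.4402, -0.2907, 0.1661]
ee_rot: [[-0.699, 0.715, -0.001], [0.715, 0.699, -0.003], [-0.002, -0.003, -1.0]]
force: [0.5, -1.1, -1.2]
opening: 0.0409
finger_force: 61.2
```

```bash
python3 - <<'E'
from h import *
s=manip.read_state();print(s["t"],s["position"],yaw(),s["opening"],s["joints"])
chain((.48,-.22,.165,152),(.552,-.152,.165,174.4))
E
```

```text
18.5 [ 0.44024554 -0.29066647  0.16610524] 134.37476359185217 0.040856334877637665 [-42.4479591   14.19173136  -9.28979293  66.432774    -0.1845904
   3.17728937]
[0.48, -0.22, 0.165, 152] [0.091, 0.311, 0.003] [-0.007, 0.002, -0.615]
[0.552, -0.152, 0.165, 174.4] [-0.127, 0.375, 0.0] [0.0, 0.0, -0.782]
```

>>> carry_out(
  steps=[
    [[0.091,0.311,0],[0,0,-0.615]],
    [[0.091,0.311,0],[0,0,-0.615]],
    [[0.091,0.311,0],[0,0,-0.615]],
    [[0.091,0.311,0],[0,0,-0.615]],
    [[0.091,0.311,0],[0,0,-0.615]],
  ],
)

```text
t: 19.0
position: [0.4786, -0.2196, 0.1625]
ee_rot: [[-0.882, 0.471, -0.006], [0.471, 0.882, 0.0], [0.005, -0.002, -1.0]]
force: [0.1, 0.2, -1.4]
opening: 0.0407
finger_force: 61.3
```

>>> carry_out(
  steps=[
    [[-0.127,0.375,0],[0,0,-0.782]],
    [[-0.127,0.375,0],[0,0,-0.782]],
    [[-0.127,0.375,0],[0,0,-0.782]],
    [[-0.127,0.375,0],[0,0,-0.782]],
    [[-0.127,0.375,0],[0,0,-0.782]],
    [[-0.127,0.375,0],[0,0,-0.782]],
  ],
)

```text
t: 19.6
position: [0.5504, -0.1525, 0.1627]
ee_rot: [[-0.995, 0.102, -0.005], [0.102, 0.995, 0.0], [0.005, -0.0, -1.0]]
force: [0.7, -0.5, -1.2]
opening: 0.041
finger_force: 61.4
```

```bash
python3 - <<'E'
from h import *
s=manip.read_state();print(s["t"],s["position"],yaw(),s["opening"],s["joints"])
cv2.imwrite("pics/w8.png",snapshot("wrist")[:,:,::-1])
chain((.552,-.152,.024,174.4))
E
```

```text
19.6 [ 0.55044719 -0.15250282  0.16273818] 174.15083975025175 0.040987200755980044 [-23.84144388  18.62900582  -3.4277426   68.2157608   -0.11563451
 -17.99207505]
[0.552, -0.152, 0.024, 174.4] [-0.009, 0.003, 0.555] [-0.001, -0.01, -0.008]
```

View pics/w8.png

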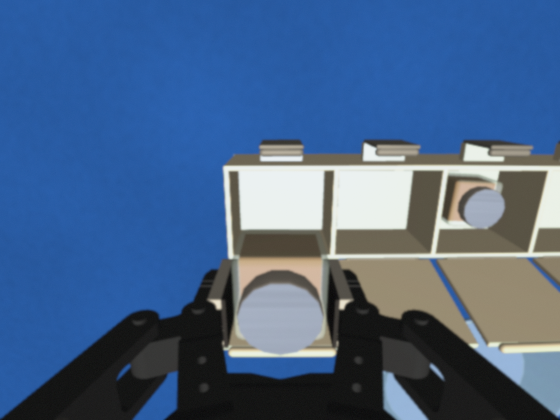

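Compartment 1 spans columns 228–332 with the jar centred at 280, so it is aligned. I lower it.

>>> carry_out(
  steps=[
    [[-0.006,0,0.08],[0,0,0]],
    [[-0.006,0,0.16],[0,0,0]],
    [[-0.006,0,0.24],[0,0,0]],
    [[-0.006,0,0.31],[0,0,0]],
    [[-0.006,0,0.36],[0,0,0]],
    [[-0.006,0,0.4],[0,0,0]],
    [[-0.006,0,0.4],[0,0,0]],
  ],
)

```text
t: 20.35
position: [0.5515, -0.1517, 0.0618]
ee_rot: [[-0.995, 0.099, -0.006], [0.099, 0.995, 0.001], [0.006, 0.0, -1.0]]
force: [0.7, 0.6, 0.2]
opening: 0.0408
finger_force: 61.4
```

>>> carry_out(
  steps=[
    [[0,0,0.03],[0,0,0]],
    [[0,0,0.06],[0,0,0]],
    [[0,0,0.09],[0,0,0]],
    [[0,0,0.12],[0,0,0]],
    [[0,0,0.14],[0,0,0]],
    [[0,0,0.14],[0,0,0]],
  ],
)

```text
t: 20.95
position: [0.5515, -0.1514, 0.0269]
ee_rot: [[-0.995, 0.098, -0.006], [0.098, 0.995, 0.001], [0.006, 0.0, -1.0]]
force: [0.5, 0.1, -0.5]
opening: 0.0408
finger_force: 61.4
```

>>> carry_out(
  steps=[
    [[0,0,0],[0,0,0]],
    [[0,0,0],[0,0,0]],
    [[0,0,0],[0,0,0]],
    [[0,0,0],[0,0,0]],
  ],
  gripper=-0.08,
)

```text
t: 21.35
position: [0.5521, -0.1516, 0.0281]
ee_rot: [[-0.995, 0.098, -0.004], [0.098, 0.995, -0.0], [0.004, -0.001, -1.0]]
force: [-0.2, -0.6, 0.7]
opening: 0.0462
finger_force: 0.0
```

>>> carry_out(
  steps=[
    [[0,0,-0.08],[0,0,0]],
    [[0,0,-0.2],[0,0,0]],
    [[0,0,-0.35],[0,0,0]],
    [[0,0,-0.5],[0,0,0]],
    [[0,0,-0.65],[0,0,0]],
    [[0,0,-0.7],[0,0,0]],
    [[0,0,-0.7],[0,0,0]],
  ],
)

```text
t: 22.05
position: [0.5536, -0.1519, 0.2047]
ee_rot: [[-0.995, 0.098, -0.001], [0.098, 0.995, -0.001], [0.001, -0.002, -1.0]]
force: [-0.9, 0.3, -0.7]
opening: 0.0464
finger_force: 0.0
```

```bash
python3 - <<'E'
from h import *
s=manip.read_state();print(s["t"],s["position"],yaw(),s["opening"],s["joints"])
a,t=snapshot("wrist"),snapshot("scene");cv2.imwrite("pics/w9.png",cv2.resize(np.hstack([a,t]),(800,300),interpolation=cv2.INTER_AREA)[:,:,::-1])
E
```

```text
22.05 [ 0.55355451 -0.15191287  0.20466928] 174.40009110229093 0.046436763177949245 [-23.66406186  17.68728341   1.41407222  73.76554914  -0.10832474
 -18.06417224]
```

View pics/w9.png

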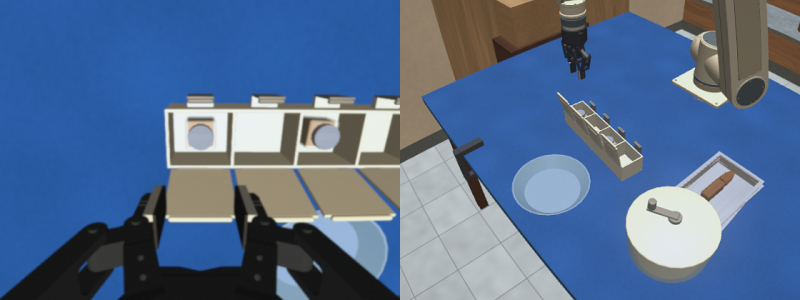

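Both jars stand in compartments 1 and 3 and no jars are left on the table, so I close the lids next. Fingers shut, I come down behind lid 1.

>>> carry_out(
  steps=[
    [[-0.1,0,-0.04],[0,0,0]],
    [[-0.2,0,-0.04],[0,0,0]],
    [[-0.3,0,-0.04],[0,0,0]],
    [[-0.374,0,-0.04],[0,0,0]],
    [[-0.374,0,-0.04],[0,0,0]],
    [[-0.374,0,-0.04],[0,0,0]],
  ],
  gripper=1,
  grip_force=30,
)

```text
t: 22.75
position: [0.6453, -0.1605, 0.21]
ee_rot: [[-0.995, 0.097, -0.008], [0.097, 0.995, 0.001], [0.008, 0.001, -1.0]]
force: [-0.2, -1.0, 0.1]
opening: 0.0003
finger_force: 0.0
```

```bash
python3 - <<'E'
from h import *
s=manip.read_state();print(s["t"],s["position"],yaw(),s["opening"],s["joints"])
cv2.imwrite("pics/w10.png",snapshot("wrist")[:,:,::-1])
chain((.6465,-.1613,.115,174.4))
E
```

```text
22.75 [ 0.64528093 -0.16049822  0.20999517] 174.40792914985136 0.0002669533030524097 [-21.14483506  27.04378408  16.8152626   80.24666313  -0.10149393
 -15.55221792]
[0.6465, -0.1613, 0.115, 174.4] [-0.009, -0.003, 0.383] [0.001, -0.015, -0.0]
```

View pics/w10.png

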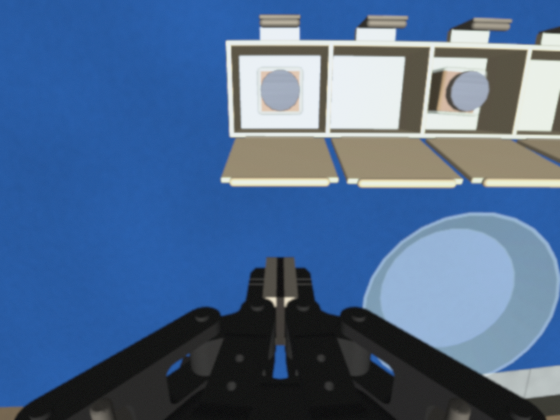

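Shut fingers at (280,275), well behind lid 1's edge (row 183). I lower and sweep.

>>> carry_out(
  steps=[
    [[-0.009,0,0.1],[0,0,0]],
    [[-0.009,0,0.2],[0,0,0]],
    [[-0.009,0,0.3],[0,0,0]],
    [[-0.009,0,0.38],[0,0,0]],
    [[-0.009,0,0.38],[0,0,0]],
  ],
)

```text
t: 23.3
position: [0.6453, -0.1603, 0.1145]
ee_rot: [[-0.995, 0.098, -0.01], [0.098, 0.995, 0.002], [0.01, 0.001, -1.0]]
force: [0.1, 0.5, -0.2]
opening: -0.0002
finger_force: 0.0
```

>>> carry_out(
  steps=[
    [[0.08,0,-0.02],[0,0,0]],
    [[0.164,0,-0.04],[0,0,0]],
    [[0.24,0,-0.048],[0,0,0]],
    [[0.314,0,-0.052],[0,0,0]],
    [[0.38,0,-0.012],[0,0,0]],
    [[0.428,0,0.05],[0,0,0]],
    [[0.462,0,0.12],[0,0,0]],
    [[0.476,0,0.16],[0,0,0]],
  ],
)

```text
t: 24.1
position: [0.5282, -0.1493, 0.0785]
ee_rot: [[-0.995, 0.098, -0.004], [0.098, 0.995, -0.0], [0.004, -0.001, -1.0]]
force: [0.3, -0.0, 1.0]
opening: -0.0002
finger_force: 0.8
```

>>> carry_out(
  steps=[
    [[0,0,0.02],[0,0,0]],
    [[0,0,0.03],[0,0,0]],
    [[0,0,0.04],[0,0,0]],
    [[0,0,0.045],[0,0,0]],
    [[0,0,0.045],[0,0,0]],
  ],
)

```text
t: 24.6
position: [0.5294, -0.1494, 0.0666]
ee_rot: [[-0.995, 0.098, -0.005], [0.098, 0.995, 0.0], [0.005, -0.0, -1.0]]
force: [0.5, 0.2, -0.3]
opening: -0.0002
finger_force: 0.0
```

>>> carry_out(
  steps=[
    [[0,0,0.006],[0,0,0]],
    [[0,0,0.012],[0,0,0]],
    [[0,0,0.012],[0,0,0]],
  ],
)

```text
t: 24.9
position: [0.5294, -0.1495, 0.0653]
ee_rot: [[-0.995, 0.097, -0.003], [0.097, 0.995, -0.001], [0.003, -0.001, -1.0]]
force: [-5.9, 2.0, 17.5]
opening: 0.0002
finger_force: 8.6
```

>>> carry_out(
  steps=[
    [[0,0,-0.1],[0,0,0]],
    [[0,0,-0.25],[0,0,0]],
    [[0,0,-0.4],[0,0,0]],
    [[0,0,-0.56],[0,0,0]],
    [[0,0,-0.56],[0,0,0]],
  ],
)

```text
t: 25.4
position: [0.5317, -0.1501, 0.209]
ee_rot: [[-0.995, 0.097, 0.003], [0.097, 0.995, -0.003], [-0.003, -0.003, -1.0]]
force: [1.0, -0.4, -0.3]
opening: -0.0002
finger_force: 0.0
```

```bash
python3 - <<'E'
from h import *
s=manip.read_state();print(s["t"],s["position"],yaw())
cv2.imwrite("pics/w11.png",snapshot("wrist")[:,:,::-1])
chain((.6465+.0082,-.1613+.0836,.2,174.4),(.6547,-.0777,.115,174.4))
E
```

```text
25.4 [ 0.53173886 -0.15012955  0.20899246] 174.40543907477075
[0.6547, -0.0777, 0.2, 174.4] [-0.465, 0.335, 0.024] [-0.004, 0.0, 0.0]
[0.6547, -0.0777, 0.115, 174.4] [0.0, 0.0, 0.34] [0.0, 0.0, 0.0]
```

View pics/w11.png

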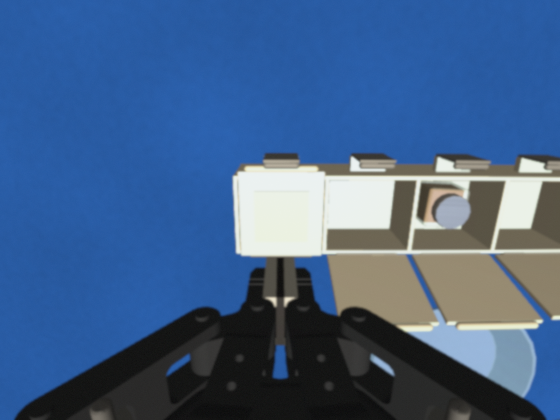

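Lid 1 is shut (flat plate at (280,212)). I repeat the same motion for lid 2.

>>> carry_out(
  steps=[
    [[-0.18,0.12,0],[0,0,0]],
    [[-0.36,0.24,0],[0,0,0]],
    [[-0.47,0.335,0],[0,0,0]],
    [[-0.47,0.335,0.02],[0,0,0]],
    [[-0.47,0.335,0.12],[0,0,0]],
    [[-0.47,0.335,0.24],[0,0,0]],
    [[-0.47,0.335,0.364],[0,0,0]],
    [[-0.47,0.335,0.364],[0,0,0]],
  ],
)

```text
t: 26.25
position: [0.6513, -0.0771, 0.1067]
ee_rot: [[-0.995, 0.098, -0.014], [0.098, 0.995, 0.002], [0.014, 0.001, -1.0]]
force: [-0.5, -1.0, -0.1]
opening: -0.0
finger_force: 0.0
```

>>> carry_out(
  steps=[
    [[0.08,0,-0.02],[0,0,0]],
    [[0.164,0,-0.04],[0,0,0]],
    [[0.24,0,-0.048],[0,0,0]],
    [[0.314,0,-0.052],[0,0,0]],
    [[0.38,0,-0.012],[0,0,0]],
    [[0.428,0,0.05],[0,0,0]],
    [[0.462,0,0.12],[0,0,0]],
    [[0.476,0,0.16],[0,0,0]],
  ],
)

```text
t: 27.05
position: [0.5352, -0.066, 0.073]
ee_rot: [[-0.995, 0.098, -0.004], [0.098, 0.995, -0.0], [0.004, -0.001, -1.0]]
force: [2.0, 0.9, 4.1]
opening: 0.0001
finger_force: 2.8
```

>>> carry_out(
  steps=[
    [[0,0,0.02],[0,0,0]],
    [[0,0,0.03],[0,0,0]],
    [[0,0,0.04],[0,0,0]],
    [[0,0,0.045],[0,0,0]],
    [[0,0,0.05],[0,0,0]],
    [[0,0,0.05],[0,0,0]],
  ],
)

```text
t: 27.65
position: [0.5359, -0.066, 0.0641]
ee_rot: [[-0.995, 0.097, -0.002], [0.097, 0.995, -0.001], [0.002, -0.002, -1.0]]
force: [-16.3, 2.9, 41.0]
opening: 0.0002
finger_force: 20.7
```

>>> carry_out(
  steps=[
    [[0,0,-0.1],[0,0,0]],
    [[0,0,-0.25],[0,0,0]],
    [[0,0,-0.4],[0,0,0]],
    [[0,0,-0.56],[0,0,0]],
    [[0,0,-0.56],[0,0,0]],
  ],
)

```text
t: 28.15
position: [0.5389, -0.0664, 0.2059]
ee_rot: [[-0.995, 0.097, 0.004], [0.097, 0.995, -0.002], [-0.004, -0.002, -1.0]]
force: [0.9, -0.4, 0.2]
opening: 0.0001
finger_force: 0.0
```

>>> carry_out(
  steps=[
    [[-0.18,0.12,0],[0,0,0]],
    [[-0.36,0.24,0],[0,0,0]],
    [[-0.47,0.335,0],[0,0,0]],
    [[-0.47,0.335,0],[0,0,0]],
    [[-0.47,0.335,0],[0,0,0]],
  ],
)

```text
t: 28.65
position: [0.6619, 0.0067, 0.1981]
ee_rot: [[-0.995, 0.096, -0.007], [0.096, 0.995, 0.0], [0.007, -0.001, -1.0]]
force: [-0.8, -0.8, 0.6]
opening: 0.0003
finger_force: 0.0
```

```bash
python3 - <<'E'
from h import *
s=manip.read_state();print(s["t"],s["position"],yaw(),s["force"])
chain((.6547+.0082,-.0777+.0836,.115,174.4))
# lid check: white rim/cover colour along the covers in the wrist view
c=camera_info("wrist");b=snapshot("wrist");cv2.imwrite("pics/w12.png",b[:,:,::-1])
for i,y in enumerate((-.126,-.042,.042,.126)):
    a=np.radians(-5.65);Q=[]
    for x in(-.02,0,.02,.05):
        Q.append([.564+x*np.cos(a)-y*np.sin(a),-.0265+x*np.sin(a)+y*np.cos(a),.066])
    for q in proj(c,Q).round().astype(int): print(i+1,q,b[q[1],q[0]] if 0<=q[1]<420 and 0<=q[0]<560 else None)
E
```

```text
28.65 [0.66190813 0.0066813  0.19812344] 174.48027503077796 [-0.82976547 -0.83405356  0.57127728]
[0.6628999999999999, 0.005899999999999989, 0.115, 174.4] [-0.007, -0.003, 0.332] [-0.001, -0.014, 0.003]
1 [68 63] [234 240 219]
1 [72 90] [234 241 220]
1 [ 76 115] [234 240 220]
1 [ 82 151] [ 39  88 157]
2 [172  61] [234 240 229]
2 [174  88] [234 240 229]
2 [176 114] [234 240 228]
2 [180 151] [ 40  92 164]
3 [279  61] [233 239 244]
3 [279  88] [164 174 190]
3 [279 114] [225 232 236]
3 [279 151] [150 138 114]
4 [386  62] [234 240 241]
4 [384  89] [234 240 241]
4 [382 114] [234 240 241]
4 [379 151] [139 128 106]
```

Lids 1 and 2 are shut: the tan standing cover is gone from their hinge side. Lid 3 is next.

>>> carry_out(
  steps=[
    [[-0.005,0,0.1],[0,0,0]],
    [[-0.005,0,0.2],[0,0,0]],
    [[-0.005,0,0.33],[0,0,0]],
    [[-0.005,0,0.33],[0,0,0]],
    [[-0.005,0,0.33],[0,0,0]],
  ],
)

```text
t: 29.2
position: [0.6618, 0.0052, 0.1181]
ee_rot: [[-0.995, 0.099, -0.005], [0.099, 0.995, 0.0], [0.005, -0.0, -1.0]]
force: [-0.1, 0.0, 1.2]
opening: -0.0001
finger_force: 0.0
```

>>> carry_out(
  steps=[
    [[0.08,0,-0.02],[0,0,0]],
    [[0.164,0,-0.04],[0,0,0]],
    [[0.24,0,-0.048],[0,0,0]],
    [[0.314,0,-0.052],[0,0,0]],
    [[0.38,0,-0.012],[0,0,0]],
    [[0.428,0,0.05],[0,0,0]],
    [[0.462,0,0.12],[0,0,0]],
    [[0.476,0,0.16],[0,0,0]],
  ],
)

```text
t: 30.0
position: [0.5438, 0.0173, 0.0792]
ee_rot: [[-0.995, 0.098, -0.002], [0.098, 0.995, -0.0], [0.002, -0.001, -1.0]]
force: [0.2, -0.7, 2.7]
opening: 0.0001
finger_force: 0.8
```

>>> carry_out(
  steps=[
    [[0,0,0.01],[0,0,0]],
    [[0,0,0.02],[0,0,0]],
    [[0,0,0.03],[0,0,0]],
    [[0,0,0.036],[0,0,0]],
    [[0,0,0.036],[0,0,0]],
  ],
)

```text
t: 30.5
position: [0.544, 0.0175, 0.0686]
ee_rot: [[-0.995, 0.098, -0.005], [0.098, 0.995, -0.0], [0.005, -0.0, -1.0]]
force: [0.7, -0.4, -0.1]
opening: 0.0003
finger_force: 0.1
```

>>> carry_out(
  steps=[
    [[0,0,0.008],[0,0,0]],
    [[0,0,0.016],[0,0,0]],
    [[0,0,0.018],[0,0,0]],
    [[0,0,0.018],[0,0,0]],
  ],
)

```text
t: 30.9
position: [0.544, 0.0176, 0.0654]
ee_rot: [[-0.995, 0.098, -0.003], [0.098, 0.995, -0.0], [0.003, -0.0, -1.0]]
force: [-4.6, -0.2, 15.4]
opening: -0.0002
finger_force: 7.6
```

>>> carry_out(
  steps=[
    [[0,0,-0.1],[0,0,0]],
    [[0,0,-0.25],[0,0,0]],
    [[0,0,-0.4],[0,0,0]],
    [[0,0,-0.54],[0,0,0]],
    [[0,0,-0.54],[0,0,0]],
  ],
)

```text
t: 31.4
position: [0.5462, 0.0174, 0.2036]
ee_rot: [[-0.995, 0.097, 0.003], [0.097, 0.995, -0.001], [-0.003, -0.0, -1.0]]
force: [0.2, -0.2, -0.2]
opening: 0.0004
finger_force: 0.0
```

>>> carry_out(
  steps=[
    [[-0.18,0.12,0],[0,0,0]],
    [[-0.36,0.24,0],[0,0,0]],
    [[-0.47,0.335,0],[0,0,0]],
    [[-0.47,0.335,0],[0,0,0]],
    [[-0.47,0.335,0],[0,0,0]],
  ],
)

```text
t: 31.9
position: [0.6694, 0.09, 0.1963]
ee_rot: [[-0.995, 0.097, -0.008], [0.097, 0.995, -0.0], [0.008, -0.001, -1.0]]
force: [-0.6, -0.2, -0.1]
opening: 0.0003
finger_force: 0.0
```

```bash
cat > chk.py <<'E'
from h import *
s=manip.read_state();print(s["t"],s["position"],yaw(),s["force"])
c=camera_info("wrist");b=snapshot("wrist");cv2.imwrite("pics/w%d.png"%(s["t"]*10),b[:,:,::-1])
a=np.radians(-5.65)
for i,y in enumerate((-.126,-.042,.042,.126)):
    for x in(0,.05):
        q=proj(c,[[.564+x*np.cos(a)-y*np.sin(a),-.0265+x*np.sin(a)+y*np.cos(a),.066]])[0].round().astype(int)
        print(i+1,q,b[q[1],q[0]] if 0<=q[1]<420 and 0<=q[0]<560 else None)
E
python3 - <<'E'
from chk import *
chain((.6711,.0895,.115,174.4))
E
```

```text
31.9 [0.66943224 0.08996135 0.19627209] 174.46059912348287 [-0.58943975 -0.18127711 -0.10048375]
1 [-25  93] None
1 [-11 154] None
2 [72 91] [234 241 220]
2 [ 82 153] [ 41  90 162]
3 [174  89] [234 241 229]
3 [180 152] [ 39  86 155]
4 [280  89] [235 241 245]
4 [280 152] [138 127 104]
[0.6711, 0.0895, 0.115, 174.4] [-0.011, 0.001, 0.329] [-0.002, -0.014, 0.001]
```

Lids 2 and 3 read shut. Now lid 4.

>>> carry_out(
  steps=[
    [[-0.005,0,0.1],[0,0,0]],
    [[-0.005,0,0.2],[0,0,0]],
    [[-0.005,0,0.325],[0,0,0]],
    [[-0.005,0,0.325],[0,0,0]],
    [[-0.005,0,0.325],[0,0,0]],
  ],
)

```text
t: 32.45
position: [0.6696, 0.0887, 0.1182]
ee_rot: [[-0.995, 0.098, -0.005], [0.098, 0.995, 0.0], [0.005, -0.0, -1.0]]
force: [-0.3, 0.2, 0.8]
opening: -0.0002
finger_force: 0.0
```

>>> carry_out(
  steps=[
    [[0.08,0,-0.02],[0,0,0]],
    [[0.164,0,-0.04],[0,0,0]],
    [[0.24,0,-0.048],[0,0,0]],
    [[0.314,0,-0.052],[0,0,0]],
    [[0.38,0,-0.012],[0,0,0]],
    [[0.428,0,0.05],[0,0,0]],
    [[0.462,0,0.12],[0,0,0]],
    [[0.476,0,0.16],[0,0,0]],
  ],
)

```text
t: 33.25
position: [0.5517, 0.1009, 0.0793]
ee_rot: [[-0.995, 0.098, -0.002], [0.098, 0.995, 0.0], [0.002, 0.0, -1.0]]
force: [1.6, 1.0, 2.4]
opening: -0.0001
finger_force: 0.8
```

>>> carry_out(
  steps=[
    [[0,0,0.01],[0,0,0]],
    [[0,0,0.02],[0,0,0]],
    [[0,0,0.03],[0,0,0]],
    [[0,0,0.036],[0,0,0]],
    [[0,0,0.036],[0,0,0]],
  ],
)

```text
t: 33.75
position: [0.5519, 0.1009, 0.0688]
ee_rot: [[-0.995, 0.098, -0.005], [0.098, 0.995, 0.0], [0.005, -0.0, -1.0]]
force: [0.1, -0.3, 0.2]
opening: 0.0001
finger_force: 0.2
```

>>> carry_out(
  steps=[
    [[0,0,0.008],[0,0,0]],
    [[0,0,0.016],[0,0,0]],
    [[0,0,0.018],[0,0,0]],
    [[0,0,0.018],[0,0,0]],
  ],
)

```text
t: 34.15
position: [0.5519, 0.1009, 0.0655]
ee_rot: [[-0.995, 0.098, -0.003], [0.098, 0.995, 0.0], [0.003, -0.0, -1.0]]
force: [-4.2, 0.3, 12.7]
opening: -0.0
finger_force: 6.7
```

>>> carry_out(
  steps=[
    [[0,0,-0.1],[0,0,0]],
    [[0,0,-0.25],[0,0,0]],
    [[0,0,-0.4],[0,0,0]],
    [[0,0,-0.54],[0,0,0]],
    [[0,0,-0.54],[0,0,0]],
  ],
)

```text
t: 34.65
position: [0.5542, 0.101, 0.2039]
ee_rot: [[-0.995, 0.098, 0.003], [0.098, 0.995, 0.0], [-0.003, 0.001, -1.0]]
force: [0.2, 0.4, 0.9]
opening: -0.0002
finger_force: 0.0
```

>>> carry_out(
  steps=[
    [[-0.15,0,-0.02],[0,0,0]],
    [[-0.3,-0.1,-0.02],[0,0,0]],
    [[-0.47,-0.2,-0.02],[0,0,0]],
    [[-0.47,-0.3,-0.02],[0,0,0]],
    [[-0.47,-0.4,-0.02],[0,0,0]],
    [[-0.47,-0.5,-0.02],[0,0,0]],
    [[-0.47,-0.5,-0.02],[0,0,0]],
    [[-0.47,-0.5,-0.02],[0,0,0]],
  ],
)

```text
t: 35.45
position: [0.6568, -0.0354, 0.2029]
ee_rot: [[-0.995, 0.099, -0.006], [0.099, 0.995, 0.001], [0.006, -0.0, -1.0]]
force: [-0.0, 0.0, 0.5]
opening: -0.0001
finger_force: 0.0
```

```bash
python3 - <<'E'
from chk import *
ct=camera_info("top");t=snapshot("top");h=cv2.cvtColor(t,cv2.COLOR_RGB2HSV)
for k in blobs((h[...,0]<16)&(h[...,1]>80)&(h[...,2]>60),150):
    r=cv2.minAreaRect(k); print("brown",plane(ct,r[0],.039)[0].round(3),r[1])
E
```

```text
35.45 [ 0.6568058  -0.03536715  0.20287237] 174.3240268733876 [-0.01531501  0.04774949  0.50879365]
1 [126  91] [235 240 224]
1 [133 152] [ 39  87 155]
2 [228  89] [235 241 236]
2 [230 151] [ 39  91 164]
3 [331  89] [234 240 237]
3 [328 151] [ 42  90 160]
4 [433  90] [234 240 225]
4 [426 151] [ 41  92 165]
brown [0.398 0.359 0.039] (25.0, 13.0)
brown [0.47  0.362 0.039] (33.0, 12.0)
```

```bash
python3 -c "
from cell import manip
print(manip.close_job())"
```

```text
the job is handed in; nothing more can be done
None
```

I handed the job in at about 35 s of robot time: the reamer lies in the top tin, both jars are in the caddy (compartments 1 and 3), all four covers look latched shut on camera, and the pie dish and spinner weren't touched. The judging result isn't known; one press, on lid 2, briefly read 41 N through the fingertips.

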